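# Shut and lock the sample transport case

### The arm

A 6-joint arm with a two-finger parallel gripper is mounted at the origin on a cart in front of the work surface, level with it; the furniture and walls round the work are solid. World frame = base frame: x ahead of the robot, y to its left, z up, the work surface at z = 0. Lengths are in m, angles in rad, forces in N, time in s.
With the tool pointing down it reaches from about 0.3 to 0.775 m from the base axis. Payload 14.6 kg.
Tool frame: the origin (TCP) lies on the mounting face of the last link; the fingertips stand 199 mm ahead of it and the grasp point (between the pads) lies 180 mm ahead of it; z points along the fingers, y is the line along which they close (so a half turn about z gives the same grasp; the last joint's range is limited). The gripper opens to 94 mm and grips with 3 to 60 N. Pads are 16 mm wide; open, the fingers measure 119 mm over their backs; the gripper's body (75 mm by 177 mm) begins 78 mm behind the grasp point.
Start: joints at [-1.34, 0.3, 1.521, -0, 1.321, -0.067], TCP at [0.161, -0.526, 0.405] pointing down, gripper open.
Joint ranges: [-3.03, 3.03], [-0.79, 2.21], [0.23, 2.52], [-1.04, 4.18], [0, 3.07], [-2.55, 2.55]. Speed limits (rad/s): [2.22, 2.22, 2.57, 3.14, 3.14, 3.14].

### API

Orientations are given as [roll, pitch, yaw] about the fixed x, y, z axes, in that order (R = Rz(yaw) Ry(pitch) Rx(roll)).
In Python, from station import get_obs, camera, hand_in gives the robot as it stands.
- The arm moves only by the tool apply_moves, never from a script. Its argument "increments" is a list of rows, each an object of numbers: "tx", "ty", "tz": the shift along the tool's x, y, z as a fraction of full scale; "ax", "ay", "az": the turn, a rotation vector about the tool's x, y, z as a fraction of full scale. In form: [{"tx": .., "ty": .., "tz": .., "ax": .., "ay": .., "az": ..}, ...]. A call has 1 to 12 rows; each row shifts and turns the commanded pose from where the row before left it, along the tool's axes as they then stand; what a row does not reach is not made up. Full scale, the value 1, is 30 mm for a shift and 5 degrees for a turn. A row lasts 1/8 s, in which the tool goes at most 62.5 mm and 10.7 degrees, less where a joint would pass 70% of its speed; a pose out of reach is approached as far as the arm can. A call with a number of a shift or a turn outside -1 to 1 is refused whole. A call with a gripper value outside its range is refused whole. "jaw" is the closure, from 0 (fully open) to 1 (shut), set as the call begins (left out, the last holds). The fingers move at their own pace and stop on an object; "force" is the grip in N (left out, the last holds). Time passes only in rows, so rows that do not move let the fingers close. It gives the time, the measured TCP pose, the force, the opening and the grip force at its end, in the units of the state.
- get_obs(): the state, without advancing time (a new reading comes with each control period).
- camera(name): name is "side" or "top" or "wrist"; returns a dict with "pixels" (420x560x3 uint8, red, green, blue), "camera_matrix" (3x3 intrinsics, pixels), "R" (3x3) and "t" (3): a world point X has camera coordinates R X + t; the wrist camera has in their place "T_tool_cam" (4x4, takes a point from camera to tool coordinates, whose origin is the TCP and whose axes are the flange's). Camera axes: x right, y down, z forward; pixel columns grow to the right and rows downward; lengths in m; the calibration is good to about 2 mm. A picture is of the moment at which its call begins: read the wrist's pose just before it. There is no depth.
- hand_in(): hands the job in; it is judged then, once.
The state is a dict: "time_s": time; "qpos": joint angles; "joint_vel": joint speeds; "tau": joint torques, N m; "ee_pos": TCP position; "eef_rot": TCP orientation; "force": force on the tool from outside, world axes, zero at the start; "moment": the same for the moment, N m; "grip_width": finger opening in m; "grip_force": force on a finger pad.
Only numpy, scipy, OpenCV 4.12 (cv2) and the standard library are available. Lean on these libraries where they do the work, as an engineer would, in place of code of your own. Each camera call takes 0.05 s, during which the arm holds its last target. There are 200 camera calls.

### The job

Push the grey lid of the orange sample case down with the fingertips until it is fully shut. Then set a fingertip in the slot of each of its two round yellow fasteners and turn each one clockwise a quarter turn, to its stop, so that the lid is locked. Grip and lift nothing, do not open the lid further or turn a fastener before the lid is shut, and leave the other things on the bench where they are.

Things in the scene. Friction and masses are not known exactly. Their poses are not given: they have to be found in the camera images.
- case: Orange case fixed on the bench, tub 200 (x) x 260 (y) x 70 mm. Origin: centre of underside, at bench height; x from front edge (robot side) to hinge edge, y left, z up. Lid shut, in this frame (mm): lid's flat top z = 76, press pad (-60, 0, 78), slot centres at the head's top (-45, 75, 94) left, (-45, -75, 94) right.
- lid (a joint): Hinge of the grey lid (206 x 266 x 6 mm) about the line x = +100, z = 70 mm of the case frame, parallel to y. 0 = shut flat on the tub, grows as the front edge rises; starts 0.35 to 0.65 rad. Stiff hinge: it stays where it is left; about 2 to 5 N down at the front shuts it.
- lid_pad (a point): Centre of the top of the dark rubber press pad, 50 (x) x 36 (y) mm, at the middle of the lid's front part between the two fasteners, 160 mm from the hinge line; moves with the lid. The pad is 8 mm above the lid's underside.
- cam_left (a joint): Turn of the left (+y) quarter-turn fastener in the lid. 0 = open, slot along the case's y (parallel to the front edge); grows clockwise seen from above; 1.571 rad = locked at a firm stop, slot along the case's x. Starts 0 to 0.35 rad. Stays where left; about 0.1 N m turns it (5 N at 20 mm from the axis). Locked, its tongue sits under the tub's rim and holds the lid.
- cam_right (a joint): The same for the right (-y) fastener, also clockwise to lock.
- slot_left (a point): Left fastener's axis at the top of its yellow round head (82 mm across, top 24 mm above the lid's underside), ringed by a fixed metal collar, 84 mm bore, 100 mm outside, same height. Slot across the whole head: 28 mm wide, 14 mm deep, 82 mm long, black floor with a white line. x along the slot, z up out of the head.
- slot_right (a point): The same point of the right fastener, of the same size. On each collar a green dot (front side) shows where the slot points when locked, a red dot (-y side) where it points when open.
- vial_green: small sample vial with green cap, 22 mm wide, 28 mm tall; loose bystander, origin at the centre of its underside. Leave it alone.
- vial_red: small sample vial with red cap, 22 mm wide, 36 mm tall; loose bystander, origin at the centre of its underside. Leave it alone.
- reagent_blue: white reagent bottle with blue cap, 48 mm wide, 95 mm tall; loose bystander, origin at the centre of its underside. Leave it alone.
- timer: white lab timer lying flat, 64 x 68 x 18 mm; loose bystander, origin at the centre of its underside. Leave it alone.
- masking_tape: roll of masking tape lying flat, 104 mm across, 25 mm tall; loose bystander, origin at the centre of its underside. Leave it alone.
- forceps: steel forceps lying flat, 134 mm long along its y, 12 mm wide, 9 mm tall; loose bystander, origin at the centre of its underside. Leave it alone.

How it is judged:
On the way, in this order (a step that is already met when the one before it is completed fails the run):
1. the lid is pushed fully shut (value of joint lid below 0.03 rad), for 0.2 s.
2. both fasteners are turned to the locked stop with the lid shut (value of joint lid below 0.03 rad and value of joint each of cam_left, cam_right above 1.45 rad), for 0.2 s.
At the end, for the whole second after the job is handed in: lid shut (hinge below 0.03 rad), both fasteners turned clockwise to their stop (above 1.45 of 1.571 rad), lid and fasteners at rest (all of step 2 and velocity of joint lid between -0.05 and 0.05 rad/s and velocity of joint cam_left between -0.05 and 0.05 rad/s and velocity of joint cam_right between -0.05 and 0.05 rad/s); the robot touches nothing.
It fails at once if the lid is lifted or opened further than it stood (hinge above 0.80 rad) (value of joint lid above 0.8 rad).
It fails at once if a fastener is turned (past 0.7 rad) while the lid is not shut (hinge above 0.1 rad) (value of joint lid above 0.1 rad and value of joint any of cam_left, cam_right above 0.7 rad).
It fails at once if a bystander is lifted, carried or pushed more than 30 mm (distance of any of vial_green, vial_red, reagent_blue, timer, masking_tape, forceps from where it was at the start of the episode above 0.03 m).
It also fails if it takes over 58 s, if anything falls off the work surface, if the arm or the gripper's body presses on something with over 40 N, if the wrist force passes 120 N, or if a joint passes its speed limit or range.

## Working session

There is one attempt and no reset: what is moved stays moved. The work goes in short steps, Python scripts to look and compute and a tool call to move; the robot and the scene stay as the last step left them, time stands still between calls to the robot, and variables do not carry over. Pictures are saved under pics/ and viewed, at most 10 in all, crops included, and the job is handed in when it is done.

Besides the shell and the picture viewer there is one more tool, called by a JSON object that holds its "op" and its "data", one argument or row to a line. apply_moves: Moves the arm, as the interface text tells. Its arguments: {"type":"object","properties":{"increments":{"type":"array"},"jaw":{"type":"number"},"force":{"type":"number"}},"required":["increments"]}

```bash
mkdir -p pics
cat > h.py <<'E'
import numpy as np, cv2
from scipy.spatial.transform import Rotation as Ro
from station import get_obs, camera, hand_in
def cam(n):
    o=get_obs(); c=camera(n); K=np.array(c["camera_matrix"])
    if n=="wrist":
        T=np.array(c["T_tool_cam"]); W=np.eye(4); W[:3,:3]=Ro.from_euler("xyz",o["eef_rot"]).as_matrix(); W[:3,3]=o["ee_pos"]
        M=np.linalg.inv(W@T); R,t=M[:3,:3],M[:3,3]
    else: R,t=np.array(c["R"]),np.array(c["t"])
    return np.array(c["pixels"]),K,R,t
def ray(K,R,t,uv):
    d=R.T@np.linalg.inv(K)@np.array([uv[0],uv[1],1.]); return -R.T@t,d
def onz(K,R,t,uv,z):
    o,d=ray(K,R,t,uv); return o+d*(z-o[2])/d[2]
def tri(a,b):
    A=np.zeros((3,3));B=np.zeros(3)
    for o,d in (a,b):
        d=d/np.linalg.norm(d);P=np.eye(3)-np.outer(d,d);A+=P;B+=P@o
    return np.linalg.solve(A,B)
def save(n,im): cv2.imwrite("pics/"+n,im[:,:,::-1])
E
python3 - <<'E'
from h import *
a=cam("top");b=cam("side");save("ts.png",cv2.resize(np.vstack([a[0],b[0]]),None,fx=.7,fy=.7)) 
save("top.png",a[0]);save("side.png",b[0])
for c in(a,b): print(-c[2].T@c[3],c[1][0,0]); 
o=get_obs();print(o["ee_pos"],o["eef_rot"],o["time_s"],o["force"])
E
```

```text
[ 0.32815388 -0.1692453   1.15660463] 404.46622614761975
[-0.11456423 -1.21313861  0.64465605] 476.59819467909165
[ 0.16138541 -0.52576544  0.40417694] [-3.14064384e+00 -4.48477604e-05  2.97797446e-01] 0.1 [-0.41544935 -0.51520701 -0.7559629 ]
```

View pics/top.png

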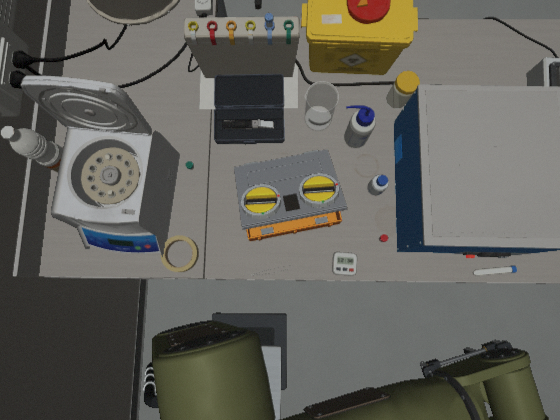

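View pics/side.png

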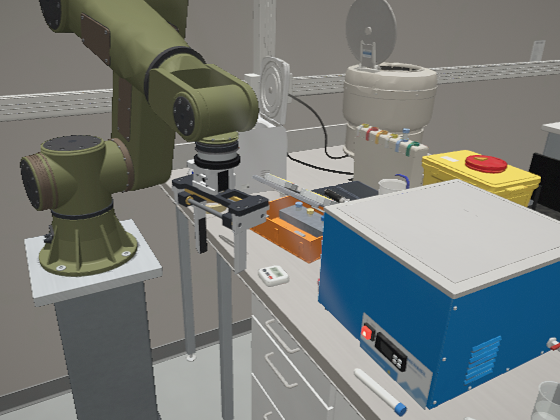

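Run:
```python
from h import *
im,K,R,t=cam("top")
hsv=cv2.cvtColor(im,cv2.COLOR_RGB2HSV)
def comps(lo,hi,roi=(220,140,350,250)):
    m=cv2.inRange(hsv,lo,hi);z=np.zeros_like(m);x0,y0,x1,y1=roi;z[y0:y1,x0:x1]=m[y0:y1,x0:x1]
    n,l,s,c=cv2.connectedComponentsWithStats(z)
    return [(s[i],c[i],l==i) for i in range(1,n) if s[i][4]>40]
for s,c,m in comps((22,120,120),(35,255,255)): print("Y",s,c, onz(K,R,t,c,.15))
for s,c,m in comps((5,150,80),(18,255,255)):
    p=cv2.findNonZero(m.astype(np.uint8)); b=cv2.boxPoints(cv2.minAreaRect(p)); print("O",s,b.tolist(),[onz(K,R,t,q,.0)[:2].round(3) for q in b],[onz(K,R,t,q,.07)[:2].round(3) for q in b])
print([onz(K,R,t,q,.07)[:2].round(3) for q in [(234,167),(326,150)]])
save("tc.png",cv2.resize(im[130:260,140:400],None,fx=3,fy=3,interpolation=cv2.INTER_CUBIC))
print(get_obs()["time_s"])
```

```text
Y [304 176  30  12 254] [317.91338583 181.89370079] [ 0.57401429 -0.25119574  0.15      ]
Y [246 187  30  12 254] [260.56299213 192.87007874] [ 0.54393217 -0.10524896  0.15      ]
Y [304 192  30   9 198] [318.87373737 195.65656566] [ 0.5381539  -0.25348675  0.15      ]
Y [245 203  31  10 205] [259.88780488 207.13170732] [ 0.50704612 -0.10430196  0.15      ]
O [247 211  95  29 873] [[246.19229125976562, 228.9615936279297], [339.4615173339844, 210.30775451660156], [341.9230651855469, 222.6154327392578], [248.65383911132812, 241.26927185058594]] [array([ 0.469, -0.056]), array([ 0.527, -0.325]), array([ 0.491, -0.332]), array([ 0.434, -0.065])] [array([ 0.461, -0.063]), array([ 0.515, -0.316]), array([ 0.481, -0.322]), array([ 0.428, -0.071])]
[array([ 0.634, -0.025]), array([ 0.685, -0.281])]
0.15
```

View pics/tc.png

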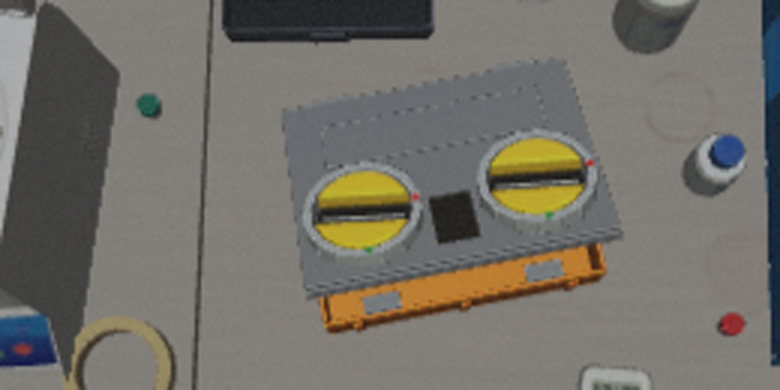

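The top view shows the lid ajar (about 0.5 rad). Heads are at about (260,200) and (319,189), with the pad at (291,202) and the orange front edge at about (295,230). The side view is mostly occluded. Next I move above the pad and turn the tool half way round, so the last joint has range for the clockwise turns.

{"op": "apply_moves", "data": {
  "increments": [
    {"tx": 0.93,"ty": -0.5,"tz": -0.3},
    {"tx": 0.93,"ty": -0.5,"tz": -0.3},
    {"tx": 0.93,"ty": -0.5,"tz": -0.3},
    {"tx": 0.93,"ty": -0.5},
    {"tx": 0.93,"ty": -0.5},
    {"tx": 0.93,"ty": -0.5},
    {"tx": 0.93,"ty": -0.5},
    {"tx": 0.93,"ty": -0.5},
    {"tx": 0.93,"ty": -0.5},
    {"tx": 0.93,"ty": -0.5},
    {"tx": 0.93,"ty": -0.5},
    {"tx": 0.93,"ty": -0.5}
  ],
  "jaw": 1
}}

```text
schema error: expected keys tx, ty, tz, ax, ay, az
```

{"op": "apply_moves", "data": {
  "increments": [
    {"tx": 0.93,"ty": -0.5},
    {"tx": 0.93,"ty": -0.5},
    {"tx": 0.93,"ty": -0.5},
    {"az": -1},
    {"az": -1},
    {"az": -1},
    {"az": -1},
    {"az": -1},
    {"az": -1},
    {"az": -1},
    {"az": -1},
    {"az": -1}
  ]
}}

```text
schema error: expected keys tx, ty, tz, ax, ay, az
```

{"op": "apply_moves", "data": {
  "increments": [
    {"az": -1},
    {"az": -1},
    {"az": -1},
    {"az": -1},
    {"az": -1},
    {"az": -1},
    {"az": -1},
    {"az": -1},
    {"az": -1},
    {"az": -1},
    {"az": -1},
    {"az": -1}
  ]
}}

```text
schema error: expected keys tx, ty, tz, ax, ay, az
```

{"op": "apply_moves", "data": {
  "increments": [
    {"az": -1},
    {"az": -1},
    {"az": -1},
    {"az": -1},
    {"az": -1},
    {"az": -1},
    {"az": -1},
    {"az": -1},
    {"az": -1},
    {"az": -1},
    {"az": -1},
    {"az": -1}
  ]
}}

```text
schema error: expected keys tx, ty, tz, ax, ay, az
```

Run:
```python
from h import *
im,K,R,t=cam("wrist");save("w1.png",im);o=get_obs();print(o["qpos"],o["ee_pos"],o["eef_rot"],o["grip_width"],o["time_s"],o["force"],-R.T@t)
np.savez("w1.npz",im=im,K=K,R=R,t=t)
```

```text
[-1.33958681e+00  3.00270353e-01  1.52132372e+00 -3.13719086e-08
  1.32069952e+00 -6.65647919e-02] [ 0.16137914 -0.52577874  0.40430529] [-3.14089326e+00 -4.65932205e-05  2.97774298e-01] 0.09410594202348921 0.2 [-0.19202556 -0.00102934  0.41923263] [ 0.22705736 -0.5059565   0.38406341]
```

View pics/w1.png

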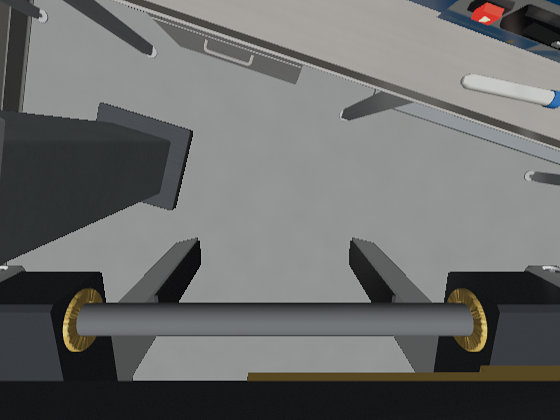

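The refused calls moved nothing: all six keys are required. The wrist view shows only the floor and the open fingers.

{"op": "apply_moves", "data": {
  "increments": [
    {"tx": 0.93,"ty": -0.5,"tz": -0.3,"ax": 0,"ay": 0,"az": 0},
    {"tx": 0.93,"ty": -0.5,"tz": -0.3,"ax": 0,"ay": 0,"az": 0},
    {"tx": 0.93,"ty": -0.5,"tz": -0.3,"ax": 0,"ay": 0,"az": 0},
    {"tx": 0.93,"ty": -0.5,"tz": 0,"ax": 0,"ay": 0,"az": 0},
    {"tx": 0.93,"ty": -0.5,"tz": 0,"ax": 0,"ay": 0,"az": 0},
    {"tx": 0.93,"ty": -0.5,"tz": 0,"ax": 0,"ay": 0,"az": 0},
    {"tx": 0.93,"ty": -0.5,"tz": 0,"ax": 0,"ay": 0,"az": 0},
    {"tx": 0.93,"ty": -0.5,"tz": 0,"ax": 0,"ay": 0,"az": 0},
    {"tx": 0.93,"ty": -0.5,"tz": 0,"ax": 0,"ay": 0,"az": 0},
    {"tx": 0.93,"ty": -0.5,"tz": 0,"ax": 0,"ay": 0,"az": 0},
    {"tx": 0.93,"ty": -0.5,"tz": 0,"ax": 0,"ay": 0,"az": 0},
    {"tx": 0.93,"ty": -0.5,"tz": 0,"ax": 0,"ay": 0,"az": 0}
  ],
  "jaw": 1
}}

```text
time_s: 1.7
ee_pos: [0.4293, -0.2546, 0.4316]
eef_rot: [-3.142, 0.0, 0.298]
force: [0.4, -0.8, -0.1]
grip_width: 0.0006
grip_force: 0.0
```

{"op": "apply_moves", "data": {
  "increments": [
    {"tx": 0.93,"ty": -0.5,"tz": 0,"ax": 0,"ay": 0,"az": 0},
    {"tx": 0.93,"ty": -0.5,"tz": 0,"ax": 0,"ay": 0,"az": 0},
    {"tx": 0.93,"ty": -0.5,"tz": 0,"ax": 0,"ay": 0,"az": 0},
    {"tx": 0,"ty": 0,"tz": 0,"ax": 0,"ay": 0,"az": -1},
    {"tx": 0,"ty": 0,"tz": 0,"ax": 0,"ay": 0,"az": -1},
    {"tx": 0,"ty": 0,"tz": 0,"ax": 0,"ay": 0,"az": -1},
    {"tx": 0,"ty": 0,"tz": 0,"ax": 0,"ay": 0,"az": -1},
    {"tx": 0,"ty": 0,"tz": 0,"ax": 0,"ay": 0,"az": -1},
    {"tx": 0,"ty": 0,"tz": 0,"ax": 0,"ay": 0,"az": -1},
    {"tx": 0,"ty": 0,"tz": 0,"ax": 0,"ay": 0,"az": -1},
    {"tx": 0,"ty": 0,"tz": 0,"ax": 0,"ay": 0,"az": -1},
    {"tx": 0,"ty": 0,"tz": 0,"ax": 0,"ay": 0,"az": -1}
  ]
}}

```text
time_s: 3.2
ee_pos: [0.4954, -0.1879, 0.4315]
eef_rot: [-3.141, 0.0, 1.086]
force: [-0.2, 0.3, -0.1]
grip_width: 0.0004
grip_force: 0.0
```

{"op": "apply_moves", "data": {
  "increments": [
    {"tx": 0,"ty": 0,"tz": 0,"ax": 0,"ay": 0,"az": -1},
    {"tx": 0,"ty": 0,"tz": 0,"ax": 0,"ay": 0,"az": -1},
    {"tx": 0,"ty": 0,"tz": 0,"ax": 0,"ay": 0,"az": -1},
    {"tx": 0,"ty": 0,"tz": 0,"ax": 0,"ay": 0,"az": -1},
    {"tx": 0,"ty": 0,"tz": 0,"ax": 0,"ay": 0,"az": -1},
    {"tx": 0,"ty": 0,"tz": 0,"ax": 0,"ay": 0,"az": -1},
    {"tx": 0,"ty": 0,"tz": 0,"ax": 0,"ay": 0,"az": -1},
    {"tx": 0,"ty": 0,"tz": 0,"ax": 0,"ay": 0,"az": -1},
    {"tx": 0,"ty": 0,"tz": 0,"ax": 0,"ay": 0,"az": -1},
    {"tx": 0,"ty": 0,"tz": 0,"ax": 0,"ay": 0,"az": -1},
    {"tx": 0,"ty": 0,"tz": 0,"ax": 0,"ay": 0,"az": -1},
    {"tx": 0,"ty": 0,"tz": 0,"ax": 0,"ay": 0,"az": -1}
  ]
}}

```text
time_s: 4.7
ee_pos: [0.4954, -0.1879, 0.4315]
eef_rot: [-3.141, -0.0, 2.133]
force: [-0.5, 0.2, -0.5]
grip_width: 0.0006
grip_force: 0.0
```

{"op": "apply_moves", "data": {
  "increments": [
    {"tx": 0,"ty": 0,"tz": 0,"ax": 0,"ay": 0,"az": -1},
    {"tx": 0,"ty": 0,"tz": 0,"ax": 0,"ay": 0,"az": -1},
    {"tx": 0,"ty": 0,"tz": 0,"ax": 0,"ay": 0,"az": -1},
    {"tx": 0,"ty": 0,"tz": 0,"ax": 0,"ay": 0,"az": -1},
    {"tx": 0,"ty": 0,"tz": 0,"ax": 0,"ay": 0,"az": -1},
    {"tx": 0,"ty": 0,"tz": 0,"ax": 0,"ay": 0,"az": -1},
    {"tx": 0,"ty": 0,"tz": 0,"ax": 0,"ay": 0,"az": -1},
    {"tx": 0,"ty": 0,"tz": 0,"ax": 0,"ay": 0,"az": -1},
    {"tx": 0,"ty": 0,"tz": 0,"ax": 0,"ay": 0,"az": -1},
    {"tx": 0,"ty": 0,"tz": 0,"ax": 0,"ay": 0,"az": -1},
    {"tx": 0,"ty": 0,"tz": 0,"ax": 0,"ay": 0,"az": -1},
    {"tx": 0,"ty": 0,"tz": 0,"ax": 0,"ay": 0,"az": -1}
  ]
}}

```text
time_s: 6.2
ee_pos: [0.4954, -0.1879, 0.4315]
eef_rot: [3.141, -0.0, -3.103]
force: [-0.2, -1.1, 0.7]
grip_width: 0.0009
grip_force: 0.0
```

Run:
```python
from h import *
im,K,R,t=cam("wrist");save("w2.png",im);o=get_obs();print(o["qpos"],o["ee_pos"],o["eef_rot"],o["grip_width"],o["time_s"],o["force"],-R.T@t)
np.savez("w2.npz",im=im,K=K,R=R,t=t)
```

```text
[-4.31646075e-01  2.34890966e-01  1.54018131e+00 -6.60599903e-06
  1.36683301e+00 -2.04552628e+00] [ 0.49543104 -0.18790737  0.43148769] [ 3.14145551e+00 -2.81013156e-04 -3.09850742e+00] 0.0006670089310967197 6.25 [-0.13468787  0.04001996 -0.59774654] [ 0.42784993 -0.19075805  0.41134535]
```

View pics/w2.png

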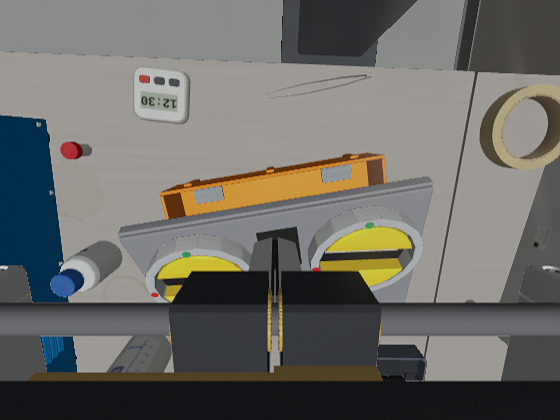

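The view shows the closed fingers at about column 275, over the dark pad (258-300, 230-265) between the two heads (200,280) and (367,255). I press straight down.

{"op": "apply_moves", "data": {
  "increments": [
    {"tx": 0,"ty": 0,"tz": 1,"ax": 0,"ay": 0,"az": 0},
    {"tx": 0,"ty": 0,"tz": 0.9,"ax": 0,"ay": 0,"az": 0},
    {"tx": 0,"ty": 0,"tz": 0.4,"ax": 0,"ay": 0,"az": 0},
    {"tx": 0,"ty": 0,"tz": 0.4,"ax": 0,"ay": 0,"az": 0},
    {"tx": 0,"ty": 0,"tz": 0.4,"ax": 0,"ay": 0,"az": 0},
    {"tx": 0,"ty": 0,"tz": 0.4,"ax": 0,"ay": 0,"az": 0},
    {"tx": 0,"ty": 0,"tz": 0.4,"ax": 0,"ay": 0,"az": 0},
    {"tx": 0,"ty": 0,"tz": 0.4,"ax": 0,"ay": 0,"az": 0},
    {"tx": 0,"ty": 0,"tz": 0.4,"ax": 0,"ay": 0,"az": 0}
  ]
}}

```text
time_s: 7.38
ee_pos: [0.4954, -0.1879, 0.2898]
eef_rot: [3.142, -0.0, -3.106]
force: [-0.7, -0.2, 1.4]
grip_width: 0.0005
grip_force: 0.8
```

{"op": "apply_moves", "data": {
  "increments": [
    {"tx": 0,"ty": 0,"tz": 0.2,"ax": 0,"ay": 0,"az": 0},
    {"tx": 0,"ty": 0,"tz": 0.2,"ax": 0,"ay": 0,"az": 0},
    {"tx": 0,"ty": 0,"tz": 0.07,"ax": 0,"ay": 0,"az": 0},
    {"tx": 0,"ty": 0,"tz": 0,"ax": 0,"ay": 0,"az": 0}
  ]
}}

```text
time_s: 7.88
ee_pos: [0.4954, -0.1879, 0.2774]
eef_rot: [-3.141, 0.0, -3.106]
force: [-6.1, 2.6, 11.8]
grip_width: 0.0
grip_force: 5.6
```

{"op": "apply_moves", "data": {
  "increments": [
    {"tx": 0,"ty": 0,"tz": 0.1,"ax": 0,"ay": 0,"az": 0},
    {"tx": 0,"ty": 0,"tz": 0,"ax": 0,"ay": 0,"az": 0},
    {"tx": 0,"ty": 0,"tz": 0,"ax": 0,"ay": 0,"az": 0},
    {"tx": 0,"ty": 0,"tz": -0.7,"ax": 0,"ay": 0,"az": 0},
    {"tx": 0,"ty": 0,"tz": -1,"ax": 0,"ay": 0,"az": 0},
    {"tx": 0.8,"ty": 0,"tz": -1,"ax": 0,"ay": 0,"az": 0},
    {"tx": 0.8,"ty": 0,"tz": -1,"ax": 0,"ay": 0,"az": 0},
    {"tx": 0.8,"ty": 0,"tz": -0.5,"ax": 0,"ay": 0,"az": 0},
    {"tx": 0.6,"ty": 0,"tz": 0,"ax": 0,"ay": 0,"az": 0}
  ]
}}

```text
time_s: 9.0
ee_pos: [0.4047, -0.1911, 0.4008]
eef_rot: [-3.14, 0.003, -3.106]
force: [0.7, 0.4, 0.5]
grip_width: 0.0005
grip_force: 0.0
```

Run:
```python
from h import *
im,K,R,t=cam("wrist");save("w3.png",im);o=get_obs();print(o["ee_pos"],o["eef_rot"],o["time_s"],o["force"])
np.savez("w3.npz",im=im,K=K,R=R,t=t)
```

```text
[ 0.40357971 -0.19106604  0.40020674] [-3.14080327e+00  1.10820554e-03 -3.10587959e+00] 9.05 [ 0.1327392  -1.22612134  0.63267058]
```

View pics/w3.png

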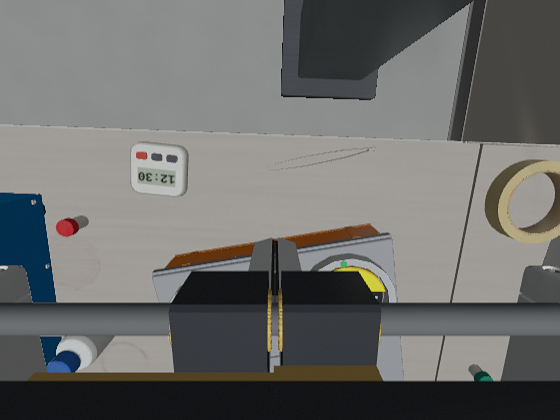

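The gripper hides the heads here: only the left head's front shows, at (358,278). The lid looks flat. I'll try the top camera now that the arm is back.

Run:
```python
from h import *
im,K,R,t=cam("top");save("t3.png",cv2.resize(im[130:260,180:380],None,fx=4,fy=4,interpolation=cv2.INTER_CUBIC))
hsv=cv2.cvtColor(im,cv2.COLOR_RGB2HSV);m=cv2.inRange(hsv,(22,120,80),(35,255,255));m[:140]=0;m[260:]=0;m[:,:220]=0;m[:,350:]=0
n,l,s,c=cv2.connectedComponentsWithStats(m)
for i in range(1,n):
  if s[i][4]>30: print(s[i],c[i].round(1),onz(K,R,t,c[i],.094).round(4))
```

```text
[305 189  28  11 228] [318.  194.3] [ 0.5534 -0.2559  0.094 ]
[249 199  27  11 221] [262.6 204.7] [ 0.5236 -0.1078  0.094 ]
[305 208  29  11 229] [318.9 212.4] [ 0.5045 -0.2582  0.094 ]
[250 219  16   9 105] [257.4 222.2] [ 0.4764 -0.0949  0.094 ]
```

View pics/t3.png

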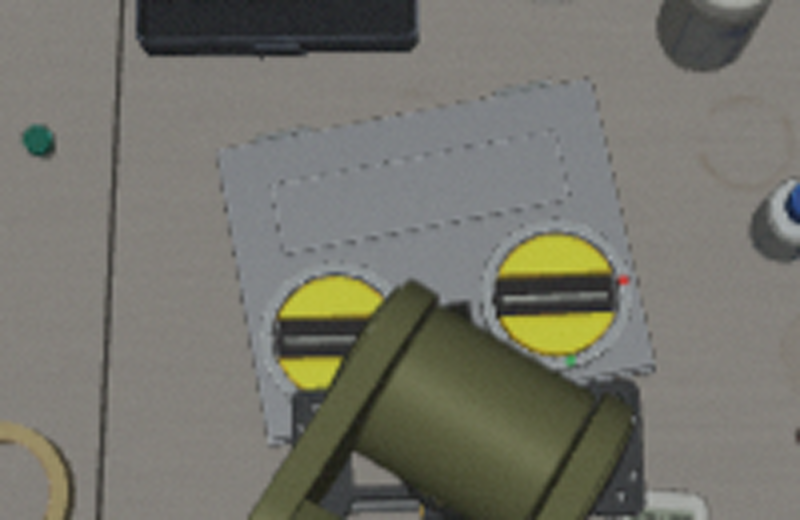

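The lid is flat. The right head is centred at (555,295) in the crop and its slot lies almost along the image row. The left head is at (335,335), partly hidden by the arm, with a similar slot. World centres: right about (.529, -.257) with slot yaw about .05, left about (.499, -.110) with slot yaw about -.06. I set the fingers to 42 mm and go over the right one.

{"op": "apply_moves", "data": {
  "increments": [
    {"tx": -0.82,"ty": -0.47,"tz": 0,"ax": 0,"ay": 0,"az": 0},
    {"tx": -0.82,"ty": -0.47,"tz": 0,"ax": 0,"ay": 0,"az": 0},
    {"tx": -0.82,"ty": -0.47,"tz": 0,"ax": 0,"ay": 0,"az": 0},
    {"tx": -0.82,"ty": -0.47,"tz": 0,"ax": 0,"ay": 0,"az": 0},
    {"tx": -0.82,"ty": -0.47,"tz": 0.5,"ax": 0,"ay": 0,"az": 0},
    {"tx": 0,"ty": 0,"tz": 1,"ax": 0,"ay": 0,"az": 0},
    {"tx": 0,"ty": 0,"tz": 1,"ax": 0,"ay": 0,"az": 0},
    {"tx": 0,"ty": 0,"tz": 0,"ax": 0,"ay": 0,"az": 0}
  ],
  "jaw": 0.55
}}

```text
time_s: 10.1
ee_pos: [0.5313, -0.2569, 0.3222]
eef_rot: [3.139, -0.004, -3.105]
force: [0.0, 1.5, 1.2]
grip_width: 0.0425
grip_force: 0.0
```

Run:
```python
from h import *
im,K,R,t=cam("wrist");save("w4.png",im);o=get_obs();print(o["ee_pos"],o["eef_rot"],o["time_s"],o["force"],o["grip_width"])
np.savez("w4.npz",im=im,K=K,R=R,t=t)
```

```text
[ 0.53144585 -0.2570893   0.32413219] [ 3.14076175e+00 -1.14429642e-03 -3.10547466e+00] 10.15 [0.79682443 0.01534999 0.7187521 ] 0.042362179353716015
```

View pics/w4.png

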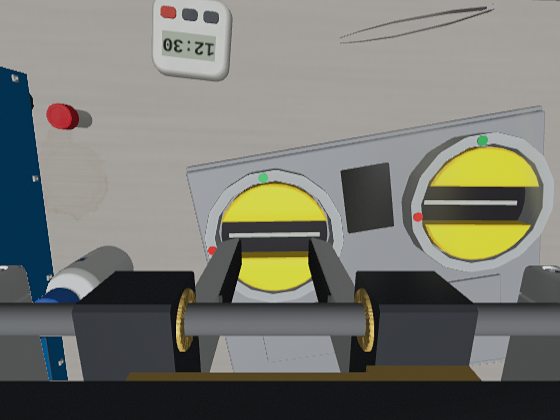

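The right head is at about (275,235) with the two fingers over its slot row. The left head is at (483,203), fully visible, with its white line at row 203.

Run:
```python
from h import *
d=np.load("w4.npz");im,K,R,t=[d[k] for k in("im","K","R","t")]
hsv=cv2.cvtColor(im,cv2.COLOR_RGB2HSV);m=cv2.inRange(hsv,(22,120,60),(35,255,255));m[300:]=0
for n,x0,x1 in(("R",205,345),("L",400,555)):
  q=np.zeros_like(m);q[100:300,x0:x1]=m[100:300,x0:x1]
  p=cv2.findNonZero(q)[:,0].astype(float)
  w=np.array([onz(K,R,t,u,.094)[:2] for u in p]).astype(np.float32)
  h=cv2.convexHull(w);print(n,"enclosing",cv2.minEnclosingCircle(w))
for n,a,b in(("R",(231,235.3),(320,234.2)),("L",(424,203),(517,203.5))):
  a,b=[onz(K,R,t,u,.080)[:2] for u in(a,b)];v=a-b;print(n,(a+b)/2,"yaw-eq",np.arctan2(v[0],-v[1]))
```

```text
R enclosing ((0.5314631462097168, -0.25710761547088623), 0.04135851562023163)
L enclosing ((0.5014997720718384, -0.11223425716161728), 0.04169995337724686)
R [ 0.53306048 -0.25568768] yaw-eq 0.048105443698851585
L [ 0.50303854 -0.109443  ] yaw-eq 0.030024910118469687
```

{"op": "apply_moves", "data": {
  "increments": [
    {"tx": 0,"ty": 0,"tz": 0.6,"ax": 0,"ay": 0,"az": 0},
    {"tx": 0,"ty": 0,"tz": 0.4,"ax": 0,"ay": 0,"az": 0},
    {"tx": 0,"ty": 0,"tz": 0.3,"ax": 0,"ay": 0,"az": 0},
    {"tx": 0,"ty": 0,"tz": 0,"ax": 0,"ay": 0,"az": 0}
  ]
}}

```text
time_s: 10.65
ee_pos: [0.5309, -0.2572, 0.2849]
eef_rot: [3.141, -0.001, -3.106]
force: [0.1, 0.3, -0.2]
grip_width: 0.0426
grip_force: 0.0
```

{"op": "apply_moves", "data": {
  "increments": [
    {"tx": 0,"ty": 0,"tz": 0,"ax": 0,"ay": 0,"az": 1},
    {"tx": 0,"ty": 0,"tz": 0,"ax": 0,"ay": 0,"az": 1},
    {"tx": 0,"ty": 0,"tz": 0,"ax": 0,"ay": 0,"az": 1},
    {"tx": 0,"ty": 0,"tz": 0,"ax": 0,"ay": 0,"az": 1},
    {"tx": 0,"ty": 0,"tz": 0,"ax": 0,"ay": 0,"az": 1},
    {"tx": 0,"ty": 0,"tz": 0,"ax": 0,"ay": 0,"az": 1}
  ]
}}

```text
time_s: 11.4
ee_pos: [0.5313, -0.2573, 0.2862]
eef_rot: [3.142, 0.002, 2.651]
force: [2.8, -1.7, -2.6]
grip_width: 0.0424
grip_force: 1.7
```

{"op": "apply_moves", "data": {
  "increments": [
    {"tx": 0,"ty": 0,"tz": 0,"ax": 0,"ay": 0,"az": 1},
    {"tx": 0,"ty": 0,"tz": 0,"ax": 0,"ay": 0,"az": 1},
    {"tx": 0,"ty": 0,"tz": 0,"ax": 0,"ay": 0,"az": 1},
    {"tx": 0,"ty": 0,"tz": 0,"ax": 0,"ay": 0,"az": 1},
    {"tx": 0,"ty": 0,"tz": 0,"ax": 0,"ay": 0,"az": 1},
    {"tx": 0,"ty": 0,"tz": 0,"ax": 0,"ay": 0,"az": 1},
    {"tx": 0,"ty": 0,"tz": 0,"ax": 0,"ay": 0,"az": 1},
    {"tx": 0,"ty": 0,"tz": 0,"ax": 0,"ay": 0,"az": 1},
    {"tx": 0,"ty": 0,"tz": 0,"ax": 0,"ay": 0,"az": 1},
    {"tx": 0,"ty": 0,"tz": 0,"ax": 0,"ay": 0,"az": 1},
    {"tx": 0,"ty": 0,"tz": 0,"ax": 0,"ay": 0,"az": 1}
  ]
}}

```text
time_s: 12.78
ee_pos: [0.5311, -0.2571, 0.2862]
eef_rot: [3.141, 0.001, 1.691]
force: [1.3, 0.2, 1.0]
grip_width: 0.0422
grip_force: 1.7
```

```bash
python3 -c "
from h import *
o=get_obs();print(o['moment'],o['force'],o['eef_rot'],o['qpos'])"
```

```text
[ 0.14521509 -0.36170834  0.08331011] [1.26530931 0.20351017 0.95026874] [3.14054800e+00 5.16745742e-04 1.69137324e+00] [-5.12956529e-01  5.06082648e-01  1.52291955e+00  2.25321887e-04
  1.11144262e+00 -6.33633495e-01]
```

{"op": "apply_moves", "data": {
  "increments": [
    {"tx": 0,"ty": 0,"tz": 0,"ax": 0,"ay": 0,"az": 1},
    {"tx": 0,"ty": 0,"tz": 0,"ax": 0,"ay": 0,"az": 0.6},
    {"tx": 0,"ty": 0,"tz": 0,"ax": 0,"ay": 0,"az": 0.4},
    {"tx": 0,"ty": 0,"tz": 0,"ax": 0,"ay": 0,"az": 0}
  ]
}}

```text
time_s: 13.28
ee_pos: [0.5312, -0.2569, 0.2861]
eef_rot: [3.141, 0.001, 1.521]
force: [2.2, 2.8, 2.8]
grip_width: 0.0422
grip_force: 24.5
```

```bash
python3 -c "
from h import *
o=get_obs();print(o['moment'],o['force'],o['eef_rot'],o['qpos'])"
```

```text
[ 0.35950759 -0.50345611  1.74192762] [2.22628022 2.83690735 2.84381629] [3.14072418e+00 5.12295887e-04 1.52132897e+00] [-5.12581012e-01  5.06157854e-01  1.52307175e+00 -7.84945916e-05
  1.11135719e+00 -4.63079101e-01]
```

{"op": "apply_moves", "data": {
  "increments": [
    {"tx": 0,"ty": 0,"tz": 0,"ax": 0,"ay": 0,"az": -1},
    {"tx": 0,"ty": 0,"tz": 0,"ax": 0,"ay": 0,"az": -1.0},
    {"tx": 0,"ty": 0,"tz": -0.4,"ax": 0,"ay": 0,"az": -0.5},
    {"tx": 0,"ty": 0,"tz": -0.6,"ax": 0,"ay": 0,"az": 0},
    {"tx": 0,"ty": 0,"tz": -0.6,"ax": 0,"ay": 0,"az": -1},
    {"tx": 0,"ty": 0,"tz": 0,"ax": 0,"ay": 0,"az": -1},
    {"tx": 0,"ty": 0,"tz": 0,"ax": 0,"ay": 0,"az": -1},
    {"tx": 0,"ty": 0,"tz": 0,"ax": 0,"ay": 0,"az": -1},
    {"tx": 0,"ty": 0,"tz": 0,"ax": 0,"ay": 0,"az": -1},
    {"tx": 0,"ty": 0,"tz": 0,"ax": 0,"ay": 0,"az": -1},
    {"tx": 0,"ty": 0,"tz": 0,"ax": 0,"ay": 0,"az": -1},
    {"tx": 0,"ty": 0,"tz": 0,"ax": 0,"ay": 0,"az": -1}
  ]
}}

```text
time_s: 14.78
ee_pos: [0.5309, -0.2573, 0.3344]
eef_rot: [3.141, 0.001, 2.437]
force: [0.5, 0.9, -0.6]
grip_width: 0.0425
grip_force: 0.0
```

{"op": "apply_moves", "data": {
  "increments": [
    {"tx": 0,"ty": 0,"tz": 0,"ax": 0,"ay": 0,"az": -1},
    {"tx": 0,"ty": 0,"tz": 0,"ax": 0,"ay": 0,"az": -1},
    {"tx": 0,"ty": 0,"tz": 0,"ax": 0,"ay": 0,"az": -1},
    {"tx": 0,"ty": 0,"tz": 0,"ax": 0,"ay": 0,"az": -1},
    {"tx": 0,"ty": 0,"tz": 0,"ax": 0,"ay": 0,"az": -1},
    {"tx": 0,"ty": 0,"tz": 0,"ax": 0,"ay": 0,"az": -1},
    {"tx": 0,"ty": 0,"tz": 0,"ax": 0,"ay": 0,"az": -1},
    {"tx": 0,"ty": 0,"tz": 0,"ax": 0,"ay": 0,"az": -1},
    {"tx": 0,"ty": 0,"tz": 0,"ax": 0,"ay": 0,"az": 0}
  ]
}}

```text
time_s: 15.9
ee_pos: [0.5309, -0.2573, 0.3343]
eef_rot: [-3.141, 0.001, 3.132]
force: [-0.1, 0.1, 0.3]
grip_width: 0.0424
grip_force: 0.0
```

{"op": "apply_moves", "data": {
  "increments": [
    {"tx": 0.2,"ty": 0.97,"tz": 0,"ax": 0,"ay": 0,"az": 0},
    {"tx": 0.2,"ty": 0.97,"tz": 0,"ax": 0,"ay": 0,"az": 0},
    {"tx": 0.2,"ty": 0.97,"tz": 0,"ax": 0,"ay": 0,"az": 0},
    {"tx": 0.2,"ty": 0.97,"tz": 0,"ax": 0,"ay": 0,"az": 0},
    {"tx": 0.2,"ty": 0.97,"tz": 0,"ax": 0,"ay": 0,"az": 0},
    {"tx": 0,"ty": 0,"tz": 0,"ax": 0,"ay": 0,"az": -0.4},
    {"tx": 0,"ty": 0,"tz": 0,"ax": 0,"ay": 0,"az": 0}
  ]
}}

```text
time_s: 16.77
ee_pos: [0.5022, -0.1119, 0.3339]
eef_rot: [-3.141, 0.001, -3.115]
force: [0.4, -0.4, -0.1]
grip_width: 0.0422
grip_force: 0.0
```

Run:
```python
from h import *
im,K,R,t=cam("wrist");save("w5.png",im);o=get_obs();print(o["ee_pos"],o["eef_rot"],o["time_s"],o["force"],o["grip_width"])
hsv=cv2.cvtColor(im,cv2.COLOR_RGB2HSV);m=cv2.inRange(hsv,(22,120,60),(35,255,255));m[298:]=0;m[:100]=0
for n,x0,x1 in(("L",205,345),("R",0,200)):
  q=np.zeros_like(m);q[:,x0:x1]=m[:,x0:x1];p=cv2.findNonZero(q)[:,0].astype(float)
  print(n,cv2.minEnclosingCircle(np.array([onz(K,R,t,u,.094)[:2] for u in p]).astype(np.float32)))
```

```text
[ 0.50221342 -0.11209725  0.33378224] [-3.14141765e+00  4.32233762e-04 -3.11603403e+00] 16.825 [-0.73011449 -0.12295514 -0.91707405] 0.041902467636327455
L ((0.501017153263092, -0.10990072041749954), 0.041270311921834946)
R ((0.5365248918533325, -0.23670238256454468), 0.0601954460144043)
```

View pics/w5.png

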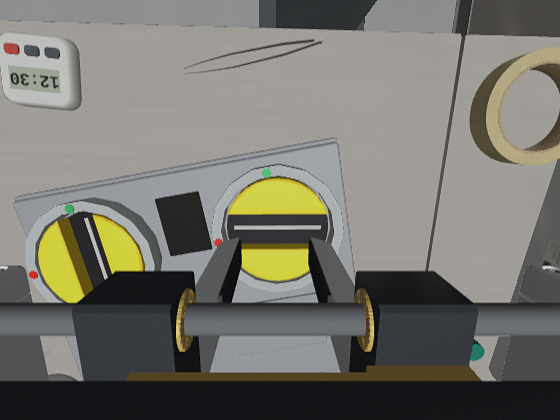

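The left head sits under the fingers at (278,228), slot along row 228. The right head's white line runs (88,219)-(107,280), which may be a little short of locked, so I measure it.

Run:
```python
from h import *
im=cv2.imread("pics/w5.png")[:,:,::-1].copy();_,K,R,t=cam("wrist")
g=im.min(axis=2)
def line(x0,y0,x1,y1,z):
  q=np.zeros_like(g);q[y0:y1,x0:x1]=(g[y0:y1,x0:x1]>150);n,l,s,c=cv2.connectedComponentsWithStats(q)
  i=1+np.argmax(s[1:,4]);p=cv2.findNonZero((l==i).astype(np.uint8))[:,0];w=np.array([onz(K,R,t,u,z)[:2] for u in p.astype(float)]).astype(np.float32)
  vx,vy,x,y=cv2.fitLine(w,cv2.DIST_L2,0,.01,.01).ravel();print(s[i],"dir yaw",np.arctan2(vy,vx),x,y)
line(78,212,120,285,.08)
line(220,215,335,240,.08)
# lid front edge direction
a,b=[onz(K,R,t,u,.076)[:2] for u in((18,198),(335,140))];v=b-a;print("case yaw",np.arctan2(-v[0],v[1]))
# dots
hsv=cv2.cvtColor(im,cv2.COLOR_RGB2HSV)
for nm,lo,hi in(("g",(50,100,40),(85,255,255)),("r",(0,170,100),(6,255,255))):
  n,l,s,c=cv2.connectedComponentsWithStats(cv2.inRange(hsv,lo,hi))
  print(nm,[(c[i].round(1),onz(K,R,t,c[i],.094)[:2].round(4)) for i in range(1,n) if s[i][4]>15])
```

```text
[ 84 218  23  61 209] dir yaw 0.2019973 0.5235165 -0.25902796
[234 226  87   3 260] dir yaw -1.5450794 0.5020726 -0.11042541
case yaw 0.20278614379806348
g [(array([266.1, 172.8]), array([ 0.4573, -0.1195])), (array([ 69. , 208.6]), array([ 0.4877, -0.2665])), (array([476.3, 350.9]), array([0.6026, 0.0608]))]
r [(array([217.5, 241.8]), array([ 0.511 , -0.1559])), (array([ 32.9, 274.6]), array([ 0.542 , -0.3022]))]
```

The right fastener is aligned with the case x (0.202 against 0.203), so it is locked. I descend into the left slot.

{"op": "apply_moves", "data": {
  "increments": [
    {"tx": 0,"ty": 0.05,"tz": 0.6,"ax": 0,"ay": 0,"az": 0},
    {"tx": 0,"ty": 0,"tz": 0.4,"ax": 0,"ay": 0,"az": 0},
    {"tx": 0,"ty": 0,"tz": 0.3,"ax": 0,"ay": 0,"az": 0},
    {"tx": 0,"ty": 0,"tz": 0.3,"ax": 0,"ay": 0,"az": 0},
    {"tx": 0,"ty": 0,"tz": 0,"ax": 0,"ay": 0,"az": 0}
  ]
}}

```text
time_s: 17.5
ee_pos: [0.502, -0.11, 0.285]
eef_rot: [3.141, -0.001, -3.114]
force: [0.3, 0.3, 1.1]
grip_width: 0.0425
grip_force: 0.0
```

{"op": "apply_moves", "data": {
  "increments": [
    {"tx": 0,"ty": 0,"tz": 0,"ax": 0,"ay": 0,"az": 1},
    {"tx": 0,"ty": 0,"tz": 0,"ax": 0,"ay": 0,"az": 1},
    {"tx": 0,"ty": 0,"tz": 0,"ax": 0,"ay": 0,"az": 1},
    {"tx": 0,"ty": 0,"tz": 0,"ax": 0,"ay": 0,"az": 1},
    {"tx": 0,"ty": 0,"tz": 0,"ax": 0,"ay": 0,"az": 1},
    {"tx": 0,"ty": 0,"tz": 0,"ax": 0,"ay": 0,"az": 1},
    {"tx": 0,"ty": 0,"tz": 0,"ax": 0,"ay": 0,"az": 1},
    {"tx": 0,"ty": 0,"tz": 0,"ax": 0,"ay": 0,"az": 1},
    {"tx": 0,"ty": 0,"tz": 0,"ax": 0,"ay": 0,"az": 1},
    {"tx": 0,"ty": 0,"tz": 0,"ax": 0,"ay": 0,"az": 1}
  ]
}}

```text
time_s: 18.75
ee_pos: [0.502, -0.1099, 0.2859]
eef_rot: [3.141, -0.0, 2.293]
force: [-0.6, 1.2, 0.2]
grip_width: 0.0422
grip_force: 1.6
```

{"op": "apply_moves", "data": {
  "increments": [
    {"tx": 0,"ty": 0,"tz": 0,"ax": 0,"ay": 0,"az": 1},
    {"tx": 0,"ty": 0,"tz": 0,"ax": 0,"ay": 0,"az": 1},
    {"tx": 0,"ty": 0,"tz": 0,"ax": 0,"ay": 0,"az": 1},
    {"tx": 0,"ty": 0,"tz": 0,"ax": 0,"ay": 0,"az": 1},
    {"tx": 0,"ty": 0,"tz": 0,"ax": 0,"ay": 0,"az": 1},
    {"tx": 0,"ty": 0,"tz": 0,"ax": 0,"ay": 0,"az": 1},
    {"tx": 0,"ty": 0,"tz": 0,"ax": 0,"ay": 0,"az": 1},
    {"tx": 0,"ty": 0,"tz": 0,"ax": 0,"ay": 0,"az": 1},
    {"tx": 0,"ty": 0,"tz": 0,"ax": 0,"ay": 0,"az": 0.8},
    {"tx": 0,"ty": 0,"tz": 0,"ax": 0,"ay": 0,"az": 0}
  ]
}}

```text
time_s: 20.0
ee_pos: [0.5021, -0.1098, 0.2859]
eef_rot: [3.141, 0.001, 1.531]
force: [-0.3, 0.4, 0.7]
grip_width: 0.0426
grip_force: 21.6
```

```bash
python3 -c "
from h import *
o=get_obs();print(o['moment'],o['force'],o['eef_rot'])"
```

```text
[0.03630438 0.11882652 1.49897709] [-0.32692613  0.412071    0.68043536] [3.14133802e+00 5.93548553e-04 1.53062440e+00]
```

{"op": "apply_moves", "data": {
  "increments": [
    {"tx": 0,"ty": 0,"tz": 0,"ax": 0,"ay": 0,"az": -1},
    {"tx": 0,"ty": 0,"tz": 0,"ax": 0,"ay": 0,"az": -1},
    {"tx": 0,"ty": 0,"tz": -0.4,"ax": 0,"ay": 0,"az": -0.5},
    {"tx": 0,"ty": 0,"tz": -0.8,"ax": 0,"ay": 0,"az": 0},
    {"tx": 0,"ty": 0,"tz": -1,"ax": 0,"ay": 0,"az": 0},
    {"tx": -0.9,"ty": 0,"tz": -1,"ax": 0,"ay": 0,"az": 0},
    {"tx": -1,"ty": 0,"tz": -0.5,"ax": 0,"ay": 0,"az": 0},
    {"tx": -1,"ty": 0,"tz": 0,"ax": 0,"ay": 0,"az": 0},
    {"tx": -1,"ty": 0,"tz": 0,"ax": 0,"ay": 0,"az": 0},
    {"tx": 0,"ty": 0,"tz": 0,"ax": 0,"ay": 0,"az": 0}
  ]
}}

```text
time_s: 21.25
ee_pos: [0.5224, -0.2265, 0.3964]
eef_rot: [3.142, -0.0, 1.745]
force: [0.5, 0.0, 0.4]
grip_width: 0.0426
grip_force: 0.0
```

Run:
```python
from h import *
im,K,R,t=cam("wrist");save("w6.png",im);o=get_obs();print(o["ee_pos"],o["eef_rot"],o["time_s"],o["force"])
np.savez("w6.npz",im=im,K=K,R=R,t=t)
```

```text
[ 0.52234798 -0.2254684   0.39642383] [-3.14158990e+00 -3.71359562e-04  1.74590437e+00] 21.3 [-0.48978896  0.41885023 -0.41879048]
```

View pics/w6.png

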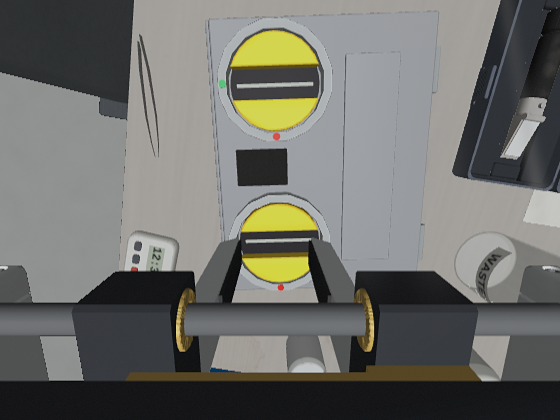

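Both slots, at (275,84) and (280,240), are parallel and square to the front edge, and the left one points at its green dot. The lid is flat and nothing is touched, so I hand in.

```bash
python3 -c "
from h import *
print(hand_in())"
```

```text
the job is handed in; nothing more can be done
None
```

I pushed the lid shut and turned both fasteners clockwise to their stops. The last picture showed them locked, the arm was clear of everything, and I handed the job in at about 21 s.

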